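Space and press a sole mould in its jig

ROBOT

A 6-joint arm with a two-finger parallel gripper is mounted at the origin on the work surface. World frame = base frame: x ahead of the robot, y to its left, z up, the work surface at z = 0. Lengths are in m, angles in rad, forces in N, time in s.
With the tool pointing down it reaches from about 0.35 to 0.85 m from the base axis. Payload 8.1 kg.
Tool frame: the origin (TCP) lies midway between the tips of the shut fingers; the grasp point (between the pads) lies 19 mm behind it; z points along the fingers, y is the line along which they close (so a half turn about z gives the same grasp; the last joint's range is limited). The gripper opens to 85 mm and grips with 20 to 120 N. Pads are 22 mm wide; open, the fingers measure 114 mm over their backs; the gripper's body (76 mm by 85 mm) begins 54 mm behind the grasp point. The pads swing forward as they close: fully open they stand 13 mm farther back than shut.
Start: joints at [-1.271, 0.13, 1.488, -0, 1.523, -0.085], TCP at [0.225, -0.556, 0.231] pointing down, gripper open.
Joint ranges: [-2.96, 2.96], [-0.89, 2.26], [0.02, 2.5], [-1.34, 4.48], [0, 2.73], [-2.66, 2.66]. Speed limits (rad/s): [2.39, 2.39, 2.79, 3.14, 3.14, 3.14].

INTERFACE

Orientations are given as [roll, pitch, yaw] about the fixed x, y, z axes, in that order (R = Rz(yaw) Ry(pitch) Rx(roll)).
In Python, from station import ctrl gives the robot as it stands.
- The arm moves only by the tool apply_moves, never from a script. Its argument "targets" is a list of rows, each an object with "linear": the shift along the tool's x, y, z in mm, a list of three; "twist": the turn about the tool's z in degrees; "claw": the opening, from 0 (shut) to 1 (fully open). A call has exactly 5 rows; each row shifts and turns the commanded pose from where the row before left it, along the tool's axes as they then stand; what a row does not reach is not made up. A row lasts 1/12 s, in which the tool goes at most 41.7 mm and 7.16 degrees, less where a joint would pass 70% of its speed; a pose out of reach is approached as far as the arm can. A call with a gripper value outside its range is refused whole. The fingers move at their own pace and stop on an object; the grip force is fixed at half the most. Time passes only in rows, so rows that do not move let the fingers close, or fill a call up. It gives the time, the measured TCP pose, the force, the opening and the grip force at its end, in the units of the state.
- ctrl.state(): the state, without advancing time (a new reading comes with each control period).
- ctrl.snapshot(name): name is "scene" or "top"; returns a dict with "img" (384x512x3 uint8, blue, green, red), "camera_matrix" (3x3 intrinsics, pixels), "pose" (4x4, takes a point from camera to world coordinates). Camera axes: x right, y down, z forward; pixel columns grow to the right and rows downward; lengths in m; the calibration is good to about 2 mm. A picture is of the moment at which its call begins. There is no depth.
- ctrl.hand_in(): hands the job in; it is judged then, once.
The state is a dict: "time": time; "joints": joint angles; "qd": joint speeds; "effort": joint torques, N m; "tool_pos": TCP position; "eef_rot": TCP orientation; "ft_force": force on the tool from outside, world axes, zero at the start; "ft_torque": the same for the moment, N m; "finger_gap": finger opening in m; "gripper_force": force on a finger pad.
Only numpy, scipy, OpenCV 4.12 (cv2) and the standard library are available. Lean on these libraries where they do the work, as an engineer would, in place of code of your own. Each camera call takes 0.05 s, during which the arm holds its last target. There are 200 camera calls.

TASK

Stand the loose sole mould off the jig's fence: pick up the wooden spacer by its raised handle and slide it, nose first, under the overhanging steel strip into the gap between mould and fence, from the end where that gap is wide enough (the other half is too narrow; do not force it in there), until the nose is at or just short of the step in the middle, then let go of it. Then push the mould towards the fence, so that it lies square and flush against the spacer and the spacer against the thin packer, and finish while still holding it pressed there with the fingers. Leave the other things on the bench alone.

Things in the scene. Friction and masses are not known exactly. Their poses are not given: they have to be found in the camera images.
- jig: Fixed jig. Origin at table height under the middle of the mould's place; x points from the open side to the fence, y along the fence. Plywood bed x -85 to 115, y -100 to 100, top at z 12. Wooden fence x 85 to 115, top at z 46, with two packers on its inner face. Gap between packers and mould, along y, open at both ends.
- strip_a (a point): Middle of the underside of the steel strip that sticks out from the fence's top over the gap near the jig's +y end (jig x 79, y 70, z 46). The strip is 14 mm wide in y, 5 mm thick, x 43 to 115. The gap beneath it is entered by sliding along y.
- strip_b (a point): The same strip near the -y end (jig y -70).
- packer_thin: Dark wood packer fixed on the fence's inner face, 98 mm along y, 6 mm thick, 30 mm high, on the bed. It covers one half of the fence: origin at jig x 85 and jig y +50 or -50 (changes from run to run), at the middle of its back lower edge; its face is 6 mm from there towards -x. In front of it the gap to the mould is 25 to 30 mm: the wide half.
- packer_thick: The same on the other half of the fence, but 22 mm thick: in front of it the gap is only 9 to 14 mm. Its end makes the 16 mm step in the middle of the jig (jig y = 0) before the spacer's nose.
- mould: Loose wooden block 90 (x) x 200 (y) x 24 (z) mm with a 5 mm raised sole shape on top, 0.2 to 0.36 kg, on the jig's bed, parallel to the fence within 0.02 rad; it slides on the bed with a few N. Origin: centre of its underside; axes as the jig's. Push it with closed fingers on its long face at -x, 20 to 30 mm from its middle towards the spacer's side (further out it swings).
- spacer: Loose light-wood spacer, 140 mm long (its y), 18 mm thick (its x), 70 g, standing on its lower edge on the table beside the jig (either side). From the nose (y +70) back to y -17 it is 24 mm high; from there to the tail (y -70) a raised handle, 40 mm high. The nose narrows to 12.5 mm. Origin: centre of underside. Home: nose 1 to 10 mm from jig y 0, resting on the bed, handle outside the jig's end.
- spacer_nose (a point): Middle of the spacer's nose end face, 12 mm above its underside (spacer y +70).
- spacer_grip (a point): Point inside the spacer's handle where to grip it across its 18 mm, 22 mm above its underside (spacer y -45).
- wax: Bystander: yellowish wax bar 120 x 32 x 26 mm lying on the table, left or right of the jig, where the spacer is not. Origin: centre of its underside.
- hammer: Bystander: hammer lying at the right.
- soles: Bystander: three stitched soles in a pile, 240 mm long, 36 mm high, beyond the jig.
- nail_tin: Bystander: open steel tin 70 x 100 x 30 mm beyond the jig.
- spool: Bystander: small wooden spool, 40 mm across and high, between robot and jig.
- awl: Bystander: awl, 150 mm long, lying between robot and jig.
- glue: Bystander: glue jar, 60 mm across, 90 mm high, at the left.
- last: Bystander: wooden shoe last, about 250 mm long, 75 mm high, at the left.
Things that resemble listed ones, but are neither listed nor needed, are in the scene too. Leave any purple or turquoise look-alike of the spacer alone.

How it is judged:
By the outcome, as a careful person would: the job done as asked, in the order asked, and still so for the second after the job is handed in, while the arm keeps its last pose, push and grip.
It also fails if it takes over 64 s, if anything falls off the work surface, if the arm or the gripper's body presses on something with over 40 N, if the wrist force passes 120 N, or if a joint passes its speed limit or range.

## Working session

There is one attempt and no reset: what is moved stays moved. The work goes in short steps, Python scripts to look and compute and a tool call to move; the robot and the scene stay as the last step left them, time stands still between calls to the robot, and variables do not carry over. Pictures are saved under pics/ and viewed, at most 10 in all, crops included, and the job is handed in when it is done.

Besides the shell and the picture viewer there is one more tool, called as a command line: name --argument value ..., lists and objects as JSON in quotes. apply_moves: Moves the arm, as the interface text tells. Its arguments: {"type":"object","properties":{"targets":{"type":"array"}},"required":["targets"]}

```bash
mkdir -p pics; ls; python3 - <<'E'
from station import ctrl
import cv2,numpy as np,pickle
d={}
for n in("scene","top"):
    s=ctrl.snapshot(n); d[n]=s; cv2.imwrite(f"pics/{n}0.png",s["img"]); print(n,s["camera_matrix"].round(1).tolist(),s["pose"].round(3).tolist())
pickle.dump(d,open("s0.pkl","wb"))
s=ctrl.state(); print({k:np.round(v,3).tolist() for k,v in s.items()})
E
```

```text
pics
scene [[477.7, 0.0, 250.5], [0.0, 477.7, 189.0], [0.0, 0.0, 1.0]] [[-0.834, 0.403, -0.376, 1.062], [0.551, 0.62, -0.558, 0.795], [0.008, -0.673, -0.74, 1.104], [0.0, 0.0, 0.0, 1.0]]
top [[420.0, 0.0, 250.7], [0.0, 420.0, 197.5], [0.0, 0.0, 1.0]] [[0.013, -0.983, 0.185, 0.282], [-1.0, -0.01, 0.02, 0.005], [-0.017, -0.185, -0.983, 1.231], [0.0, 0.0, 0.0, 1.0]]
{'time': 0.1, 'joints': [-1.271, 0.131, 1.489, 0.0, 1.523, -0.085], 'qd': [-0.001, -0.002, -0.002, 0.0, -0.0, 0.001], 'effort': [0.001, -57.095, -50.194, -0.0, 0.008, -0.0], 'tool_pos': [0.225, -0.556, 0.23], 'eef_rot': [-3.14, -0.0, 0.385], 'ft_force': [0.37, -0.104, -0.216], 'ft_torque': [0.037, 0.054, -0.011], 'gripper_force': 0.0, 'finger_gap': 0.086}
```

View pics/scene0.png

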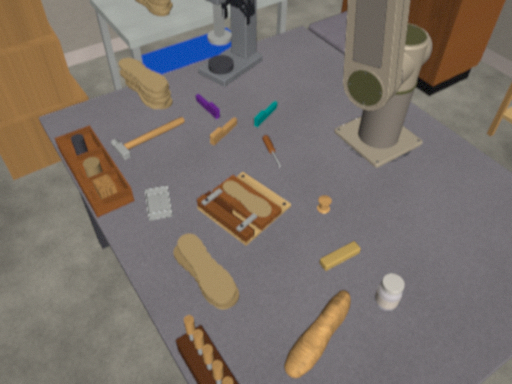

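View pics/top0.png

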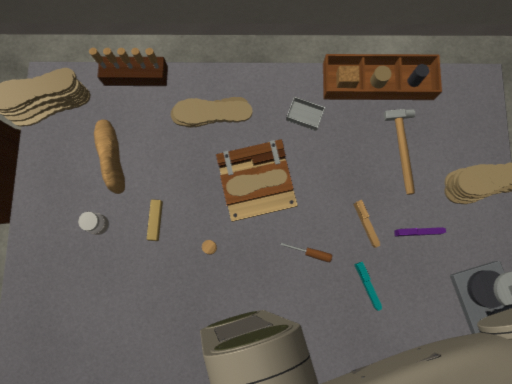

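The scene view shows the jig around (243,207). The spacer candidates there are light wood (223,130), purple (207,105), turquoise (265,113) and the wax bar (340,256).

In the top view the candidates are light wood (368,223), purple (420,232), turquoise (369,286), the wax bar (154,220) and the hammer handle (405,155). I choose the light wood one at top (368,223), to the right of the jig, and will check it in one close crop.

```bash
python3 - <<'E'
import pickle,cv2,numpy as np
d=pickle.load(open("s0.pkl","rb"))
t=d["top"]["img"];s=d["scene"]["img"]
r=lambda a,w,h:cv2.resize(a,(w,h),interpolation=cv2.INTER_CUBIC)
A=r(t[135:225,210:300],400,400);B=r(s[165:245,190:300],400,291)
C=r(t[190:260,335:405],300,300);D=r(s[105:155,195:250],300,273)
o=np.zeros((600,800,3),np.uint8)
o[:300,:400]=A[:300] if 0 else r(A,300,300)[:, :].copy() if 0 else cv2.copyMakeBorder(r(A,300,300),0,0,0,100,0)
o[:291,400:800]=B;o[300:600,:300]=C;o[300:573,400:700]=D
cv2.imwrite("pics/crop.png",o)
E
```

```text
(no output)
```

View pics/crop.png

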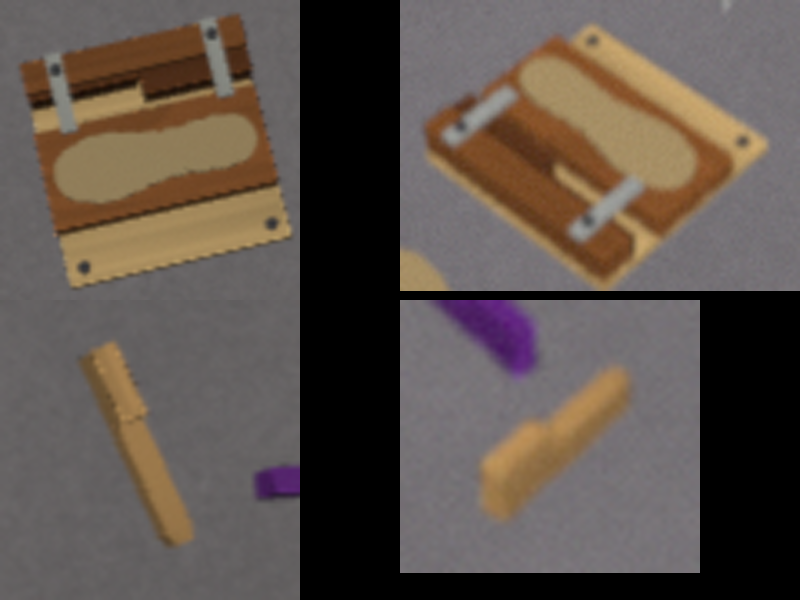

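The crop confirms it: light wood, raised handle at the upper-left end (crop (120,380)), nose at the lower right (crop (180,540)), plain purple one apart. In the jig, the wide half with bright bed is on the left in top view, which is jig +y; the step is at crop (140,90).

```bash
cat > h.py <<'E'
import numpy as np,cv2
def ray(s,uv):
    d=np.linalg.inv(s["camera_matrix"])@np.array([*uv,1.]);P=s["pose"];return P[:3,3],P[:3,:3]@d
def plane(s,uv,z):
    o,d=ray(s,uv);return o+d*(z-o[2])/d[2]
def tri(a,ua,b,ub):
    (o,d),(p,e)=ray(a,ua),ray(b,ub);t=np.linalg.lstsq(np.c_[d,-e],p-o,rcond=None)[0]
    x,y=o+d*t[0],p+e*t[1];return (x+y)/2,np.linalg.norm(x-y)
def sub(img,uv,w=3):
    g=cv2.cvtColor(img,cv2.COLOR_BGR2GRAY);c=np.array([[uv]],np.float32)
    r=cv2.cornerSubPix(g,c.copy(),(w,w),(-1,-1),(3,50,.01)).ravel()
    return r if np.linalg.norm(r-c.ravel())<2.5 else c.ravel()
def mask(img,lo,hi,near):
    m=cv2.inRange(cv2.cvtColor(img,cv2.COLOR_BGR2HSV),lo,hi)
    n,l,st,c=cv2.connectedComponentsWithStats(m);k=1+np.argmin(np.linalg.norm(c[1:]-near,axis=1)+(st[1:,4]<15)*999)
    return (l==k).astype(np.uint8)
E
python3 - <<'E'
import pickle,cv2,numpy as np
from h import *
d=pickle.load(open("s0.pkl","rb"));T,S=d["top"],d["scene"]
ct=lambda x,y:(210+x/3.3333-.35,135+y/3.3333-.35)
cs=lambda x,y:(190+(x-400)/3.636-.35,165+y/3.636-.35)
F={"bed front +y":(ct(73,287),cs(767,143)),"bed front -y":(ct(290,236),cs(592,24)),
"screw +y":(ct(84,267),cs(742,141)),"screw -y":(ct(271,224),cs(592,41)),
"nail a":(ct(55,70),cs(587,220)),"nail b":(ct(211,34),cs(460,126)),
"strip a end +y":(ct(61,132),cs(643,183)),"strip a end -y":(ct(75,128),cs(627,178)),
"strip b end -y":(ct(232,93),cs(507,87)),"strip b end +y":(ct(218,97),cs(518,97)),
"fence outer -y":(ct(240,14),cs(427,130)),"fence outer +y":(ct(22,65),cs(603,265)),
"mould front +y":(ct(57,231),cs(733,165)),"mould front -y":(ct(276,183),cs(560,38))}
for k,(a,b) in F.items():
    p,e=tri(T,a,S,b); a2,b2=sub(T["img"],a),sub(S["img"],b);q,f=tri(T,a2,S,b2)
    print(k,(p*1e3).round(1),round(e*1e3,1),"sub",(q*1e3).round(1),round(f*1e3,1))
for s,n,near in((T,"top",(368,223)),(S,"scene",(223,130))):
    i=s["img"]; print(n,cv2.cvtColor(i,cv2.COLOR_BGR2HSV)[near[1],near[0]])
    m=mask(i,(5,90,90),(25,255,255),near);c=max(cv2.findContours(m,0,1)[0],key=cv2.contourArea)
    print(m.sum(),cv2.minAreaRect(c),cv2.approxPolyDP(c,1.2,True).reshape(-1,2).tolist())
E
```

```text
bed front +y [440.2  85.9  11.7] 2.9 sub [440.   85.5  12. ] 5.8
bed front -y [ 487.9 -105.1   15. ] 0.4 sub [ 488.9 -104.3   12.6] 8.9
screw +y [458.   75.9  15.5] 1.5 sub [458.   75.9  15.5] 1.5
screw -y [498.6 -88.5  14. ] 0.4 sub [498.6 -88.5  14. ] 0.4
nail a [625.7 102.1  55.1] 0.5 sub [625.  104.9  56.8] 3.8
nail b [659.5 -33.6  55. ] 0.7 sub [658.7 -29.3  57.5] 4.9
strip a end +y [570.   95.6  55.8] 0.7 sub [571.7 101.   59.6] 1.1
strip a end -y [575.3  83.1  52.3] 1.4 sub [575.2  83.   53. ] 1.6
strip b end -y [606.1 -51.5  53.3] 2.4 sub [606.1 -51.5  53.3] 2.4
strip b end +y [603.1 -39.4  50.5] 2.6 sub [600.8 -38.9  58.1] 3.1
fence outer -y [680.4 -57.8  41.1] 6.3 sub [682.5 -57.6  43.1] 1.5
fence outer +y [633.5 133.7  39.7] 3.5 sub [634.9 135.4  42.8] 4.1
mould front +y [486.8 100.2  28.2] 3.6 sub [483.7  98.4  18.9] 2.8
mould front -y [530.7 -90.8  34.2] 2.3 sub [529.9 -93.4  31.8] 3.9
top [ 17 130 155]
416 ((367.2010498046875, 223.57733154296875), (48.9396858215332, 9.23965072631836), 66.03751373291016) [[360, 200], [354, 205], [372, 245], [377, 246], [379, 245], [378, 239], [368, 219], [368, 214], [364, 205]]
scene [ 16 131 162]
291 ((222.367431640625, 129.814697265625), (10.061155319213867, 34.70532989501953), 47.29060745239258) [[236, 119], [232, 118], [221, 128], [218, 127], [210, 135], [210, 142], [214, 144], [235, 125]]
```

```bash
python3 - <<'E'
import pickle,cv2,numpy as np
from h import *
d=pickle.load(open("s0.pkl","rb"));T,S=d["top"],d["scene"]
w=lambda s,uv,z:(plane(s,uv,z)*1e3)[:2].round(1)
out=[]
for s,near,f in((T,(368,223),5),(S,(223,130),5)):
    # upsampled mask for subpixel contour
    big=cv2.resize(s["img"],None,fx=f,fy=f,interpolation=cv2.INTER_CUBIC)
    m=mask(big,(5,85,60),(25,255,255),(near[0]*f,near[1]*f))
    c=max(cv2.findContours(m,0,1)[0],key=cv2.contourArea)
    a=cv2.approxPolyDP(c,4,True).reshape(-1,2)
    a=(a+.5)/f-.5
    for p in a: print(p.round(1),[w(s,p,z).tolist() for z in(0,.024,.04)])
    print()
# wax
for s,near in((T,(154,220)),(S,(340,256))):
    m=mask(s["img"],(15,80,90),(35,255,255),near);c=max(cv2.findContours(m,0,1)[0],key=cv2.contourArea)
    print("wax",[w(s,p,.026).tolist() for p in cv2.boxPoints(cv2.minAreaRect(c))])
# crops
o=[cv2.resize(s["img"][y:y+60,x:x+60],(400,400),interpolation=cv2.INTER_CUBIC) for s,x,y in((T,338,193),(S,193,101))]
cv2.imwrite("pics/sp.png",np.hstack(o))
E
```

```text
[360.  199.6] [[510.1, -294.2], [505.7, -288.4], [502.7, -284.5]]
[356.2 201.2] [[505.2, -282.9], [500.9, -277.2], [498.0, -273.5]]
[353.4 204.6] [[494.9, -274.3], [490.7, -268.8], [488.0, -265.2]]
[371.8 245. ] [[376.3, -323.7], [374.5, -317.3], [373.3, -313.0]]
[373.8 246.8] [[371.2, -329.3], [369.5, -322.8], [368.3, -318.4]]
[376.4 246.6] [[371.9, -336.8], [370.1, -330.2], [368.9, -325.7]]
[379.4 245. ] [[376.6, -345.7], [374.8, -338.8], [373.5, -334.3]]
[379. 241.] [[388.2, -345.0], [386.1, -338.2], [384.7, -333.6]]
[368. 218.] [[455.3, -315.8], [452.0, -309.5], [449.7, -305.3]]
[368.6 214.6] [[465.5, -317.9], [461.9, -311.6], [459.5, -307.4]]
[362.4 201.2] [[505.4, -301.1], [501.0, -295.2], [498.1, -291.2]]

[236.  118.2] [[354.3, -355.3], [369.7, -330.2], [380.0, -313.6]]
[234.4 117.2] [[356.2, -363.2], [371.5, -338.0], [381.8, -321.2]]
[231.4 118.2] [[368.3, -364.3], [383.4, -339.1], [393.4, -322.3]]
[221.6 127. ] [[423.1, -341.7], [437.0, -317.0], [446.3, -300.6]]
[217.4 127.2] [[436.2, -348.9], [449.8, -324.0], [458.8, -307.4]]
[211. 133.] [[470.8, -334.3], [483.7, -309.8], [492.2, -293.4]]
[209.4 135.6] [[482.4, -325.5], [495.0, -301.2], [503.4, -284.9]]
[210.2 142.8] [[498.7, -291.9], [511.0, -268.3], [519.1, -252.5]]
[213.4 144.6] [[494.1, -278.1], [506.5, -254.8], [514.7, -239.2]]
[227.2 132.8] [[422.8, -304.5], [436.7, -280.6], [445.9, -264.6]]
[235.6 124.4] [[374.0, -326.8], [388.9, -302.5], [398.9, -286.2]]

wax [[383.3, 329.2], [501.0, 323.9], [498.1, 293.1], [380.6, 298.9]]
wax [[502.6, 293.5], [373.3, 299.4], [386.0, 339.2], [512.4, 332.1]]
```

View pics/sp.png

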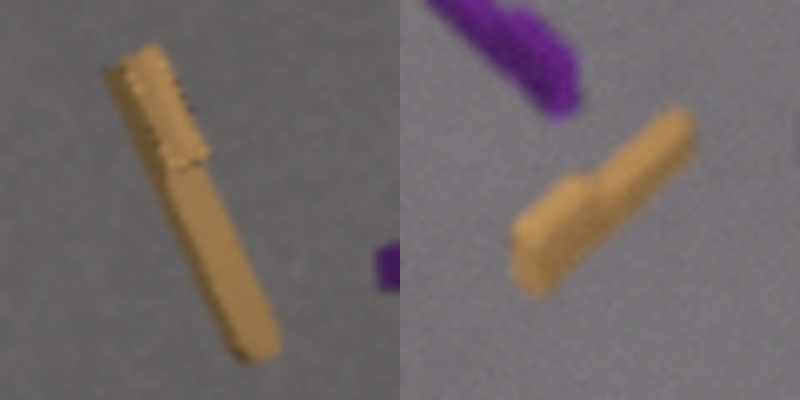

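The crop confirms the handle outline and the step edge, which both views place within 1 mm of each other at z 40 ((459,-307) mm). Fitted length is 140 mm and the heading -157.4°, so the grip point is (478,-291) and the tool yaw 22.6°.

Jig: origin (546.5, 11.2), yaw 13.8°. Measured heights are about 12–15 mm for the bed and 41–43 mm for the fence corners; the mould gap is about 27 mm. Moving above the handle.

apply_moves --targets '[{"linear": [33.4,-15.1,12],"twist": 0,"claw": 1},{"linear": [33.4,-15.1,12],"twist": 0,"claw": 1},{"linear": [33.4,-15.1,12],"twist": 0,"claw": 1},{"linear": [33.4,-15.1,12],"twist": 0,"claw": 1},{"linear": [33.4,-15.1,12],"twist": 0,"claw": 1}]'

```text
time: 0.52
tool_pos: [0.3523, -0.4219, 0.1703]
eef_rot: [-3.141, 0.0, 0.384]
ft_force: [0.1, -0.3, -0.3]
finger_gap: 0.0856
gripper_force: 0.0
```

apply_moves --targets '[{"linear": [33.4,-15.1,12],"twist": 0,"claw": 1},{"linear": [33.4,-15.1,12],"twist": 0,"claw": 1},{"linear": [33.4,-15.1,12],"twist": -0.5,"claw": 1},{"linear": [33.4,-15.1,12],"twist": 0,"claw": 1},{"linear": [33.4,-15.1,12],"twist": 0,"claw": 1}]'

```text
time: 0.93
tool_pos: [0.4784, -0.2886, 0.1104]
eef_rot: [-3.141, 0.0, 0.394]
ft_force: [1.1, 0.0, 0.0]
finger_gap: 0.0855
gripper_force: 0.0
```

apply_moves --targets '[{"linear": [0,0,0],"twist": 0,"claw": 0.6},{"linear": [0,0,0],"twist": 0,"claw": 0.6},{"linear": [0,0,0],"twist": 0,"claw": 0.6},{"linear": [0,0,0],"twist": 0,"claw": 0.6},{"linear": [0,0,0],"twist": 0,"claw": 0.6}]'

```text
time: 1.35
tool_pos: [0.4772, -0.2917, 0.1119]
eef_rot: [3.141, -0.0, 0.392]
ft_force: [0.2, -0.1, -0.5]
finger_gap: 0.0516
gripper_force: 0.0
```

apply_moves --targets '[{"linear": [0,0,30],"twist": 0,"claw": 0.6},{"linear": [0,0,30],"twist": 0,"claw": 0.6},{"linear": [0,0,25],"twist": 0,"claw": 0.6},{"linear": [0,0,20],"twist": 0,"claw": 0.6},{"linear": [0,0,0],"twist": 0,"claw": 0.6}]'

```text
time: 1.77
tool_pos: [0.474, -0.2892, 0.0019]
eef_rot: [-3.135, 0.004, 0.392]
ft_force: [-1.2, -0.0, -1.2]
finger_gap: 0.0509
gripper_force: 0.0
```

apply_moves --targets '[{"linear": [0,0,0],"twist": 0,"claw": 0},{"linear": [0,0,0],"twist": 0,"claw": 0},{"linear": [0,0,0],"twist": 0,"claw": 0},{"linear": [0,0,0],"twist": 0,"claw": 0},{"linear": [0,0,0],"twist": 0,"claw": 0}]'

```text
time: 2.18
tool_pos: [0.4791, -0.2917, 0.0087]
eef_rot: [3.138, -0.002, 0.393]
ft_force: [-1.1, -0.8, 6.4]
finger_gap: 0.0174
gripper_force: 58.9
```

apply_moves --targets '[{"linear": [0,0,0],"twist": 0,"claw": 0},{"linear": [0,0,0],"twist": 0,"claw": 0},{"linear": [0,0,0],"twist": 0,"claw": 0},{"linear": [0,0,0],"twist": 0,"claw": 0},{"linear": [0,0,0],"twist": 0,"claw": 0}]'

```text
time: 2.6
tool_pos: [0.4792, -0.2917, 0.0087]
eef_rot: [3.138, -0.002, 0.394]
ft_force: [-1.8, -1.1, 6.9]
finger_gap: 0.0172
gripper_force: 59.0
```

apply_moves --targets '[{"linear": [0,0,-20],"twist": 0,"claw": 0},{"linear": [0,0,-25],"twist": 0,"claw": 0},{"linear": [0,0,-25],"twist": -5,"claw": 0},{"linear": [0,0,-25],"twist": -6,"claw": 0},{"linear": [0,0,-25],"twist": -6,"claw": 0}]'

```text
time: 3.02
tool_pos: [0.4778, -0.2904, 0.1284]
eef_rot: [3.14, -0.0, 0.695]
ft_force: [0.7, -0.3, -0.3]
finger_gap: 0.0172
gripper_force: 58.2
```

apply_moves --targets '[{"linear": [0,0,0],"twist": -6.4,"claw": 0},{"linear": [0,0,0],"twist": -6.4,"claw": 0},{"linear": [0,0,0],"twist": -6.4,"claw": 0},{"linear": [0,0,0],"twist": -6.4,"claw": 0},{"linear": [0,0,0],"twist": -6.4,"claw": 0}]'

```text
time: 3.43
tool_pos: [0.478, -0.2905, 0.1273]
eef_rot: [3.14, 0.0, 1.254]
ft_force: [0.3, -0.5, -0.4]
finger_gap: 0.017
gripper_force: 58.2
```

apply_moves --targets '[{"linear": [0,0,0],"twist": -6.4,"claw": 0},{"linear": [0,0,0],"twist": -6.4,"claw": 0},{"linear": [0,0,0],"twist": -6.4,"claw": 0},{"linear": [0,0,0],"twist": -6.4,"claw": 0},{"linear": [0,0,0],"twist": -6.4,"claw": 0}]'

```text
time: 3.85
tool_pos: [0.478, -0.2904, 0.1272]
eef_rot: [3.141, 0.001, 1.813]
ft_force: [0.3, -0.4, -1.8]
finger_gap: 0.0172
gripper_force: 58.2
```

apply_moves --targets '[{"linear": [34.1,13.7,0],"twist": 0,"claw": 0},{"linear": [34.1,13.7,0],"twist": 0,"claw": 0},{"linear": [34.1,13.7,0],"twist": 0,"claw": 0},{"linear": [34.1,13.7,0],"twist": 0,"claw": 0},{"linear": [34.1,13.7,0],"twist": 0,"claw": 0}]'

```text
time: 4.27
tool_pos: [0.5046, -0.1071, 0.1273]
eef_rot: [3.14, 0.001, 1.807]
ft_force: [0.2, -0.9, -0.1]
finger_gap: 0.0171
gripper_force: 58.2
```

apply_moves --targets '[{"linear": [34.1,13.7,0],"twist": 0,"claw": 0},{"linear": [34.1,13.7,0],"twist": 0,"claw": 0},{"linear": [34.1,13.7,0],"twist": 0,"claw": 0},{"linear": [34.1,13.7,0],"twist": 0,"claw": 0},{"linear": [34.1,13.7,0],"twist": 0,"claw": 0}]'

```text
time: 4.68
tool_pos: [0.5313, 0.0752, 0.1274]
eef_rot: [3.14, 0.0, 1.807]
ft_force: [1.0, -1.2, 0.3]
finger_gap: 0.0172
gripper_force: 58.2
```

apply_moves --targets '[{"linear": [34.1,13.7,0],"twist": 0,"claw": 0},{"linear": [34.1,13.7,0],"twist": 0,"claw": 0},{"linear": [34.1,13.7,0],"twist": 0,"claw": 0},{"linear": [34.1,13.7,0],"twist": 0,"claw": 0},{"linear": [34.1,13.7,0],"twist": 0,"claw": 0}]'

```text
time: 5.1
tool_pos: [0.5579, 0.2572, 0.1273]
eef_rot: [3.14, -0.0, 1.807]
ft_force: [0.8, 0.3, 0.3]
finger_gap: 0.0174
gripper_force: 58.2
```

apply_moves --targets '[{"linear": [0,0,10],"twist": 0,"claw": 0},{"linear": [0,0,20],"twist": 0,"claw": 0},{"linear": [0,0,20],"twist": 0,"claw": 0},{"linear": [0,0,20],"twist": 0,"claw": 0},{"linear": [0,0,0],"twist": 0,"claw": 0}]'

```text
time: 5.52
tool_pos: [0.5546, 0.2542, 0.0521]
eef_rot: [-3.135, 0.001, 1.808]
ft_force: [-0.9, -0.6, -2.5]
finger_gap: 0.0172
gripper_force: 58.4
```

```bash
python3 - <<'E'
from station import ctrl
import cv2,numpy as np,pickle
d={n:ctrl.snapshot(n) for n in("scene","top")};pickle.dump(d,open("s1.pkl","wb"))
T,S=d["top"]["img"],d["scene"]["img"]
r=lambda a:cv2.resize(a,(400,400),interpolation=cv2.INTER_CUBIC)
cv2.imwrite("pics/s1.png",np.hstack([r(T[130:220,150:240]),r(S[165:265,220:320])]))
s=ctrl.state();print(s["tool_pos"],s["eef_rot"])
E
```

```text
[0.55710798 0.2548607  0.0562736 ] [-3.14020326e+00  1.48490463e-04  1.80730483e+00]
```

View pics/s1.png

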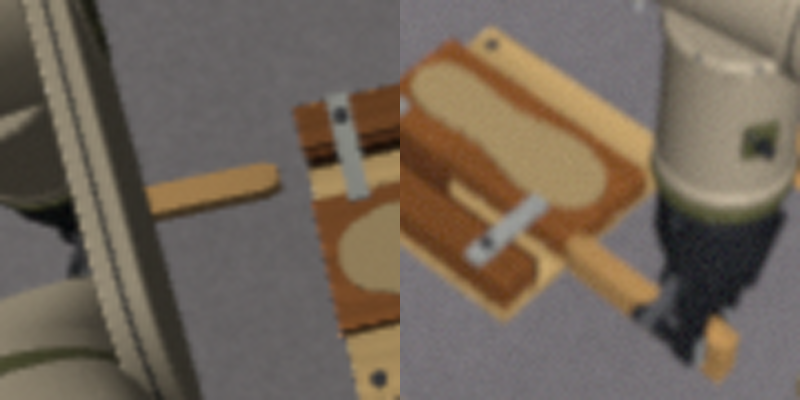

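The top view shows the spacer held level, nose at crop (278,177), pointing at the wide gap whose band begins at crop (312,172–200). The scene view shows the same, with the nose at (570,240). I'll check the lateral line-up in jig axes.

```bash
python3 - <<'E'
import pickle,cv2,numpy as np
from h import *
d0=pickle.load(open("s0.pkl","rb"));d=pickle.load(open("s1.pkl","rb"));T0=d0["top"];T=d["top"];S=d["scene"];S0=d0["scene"]
a=np.radians(13.8);X=np.array([np.cos(a),np.sin(a)]);Y=np.array([-X[1],X[0]]);O=np.array([.5465,.0112])
J=lambda p:(np.array([(p[:2]-O)@X,(p[:2]-O)@Y,p[2]])*1e3).round(1)
# gap profile along lines of const jig y, top view: brightness along jig x
P=T0["pose"];K=T0["camera_matrix"]
def proj(s,p):
    q=s["pose"][:3,:3].T@(p-s["pose"][:3,3]);q=s["camera_matrix"]@q;return q[:2]/q[2]
hsv=T0["img"].astype(np.float32).sum(2)/3
for y in(90,55,40,25,10):
    # sample pixels along jig x at z=12, find bright bed band in half-max
    xs=np.arange(30,100,.5);uv=np.array([proj(T0,np.array([*(O+X*x/1e3+Y*y/1e3),.012])) for x in xs],np.float32)
    v=cv2.remap(hsv,uv[:,0].reshape(1,-1),uv[:,1].reshape(1,-1),cv2.INTER_LINEAR).ravel()
    k=(v>(v.max()+np.percentile(v,30))/2);i=np.where(k)[0]
    # mould-side edge is at z=36
    e=J(plane(T0,uv[i[0]],.036)); print("y",y,"packer face x",xs[i[-1]],"mould edge",e[:2],"gap",xs[i[-1]]-e[0])
ib=cv2.resize(T["img"],None,fx=5,fy=5,interpolation=cv2.INTER_CUBIC)
m=mask(ib,(5,85,60),(25,255,255),(200*5,172*5));c=max(cv2.findContours(m,0,1)[0],key=cv2.contourArea)
for p in (cv2.approxPolyDP(c,4,True).reshape(-1,2)+.5)/5-.5: print(p.round(1),"z.071",J(plane(T,p,.071)),"z.047",J(plane(T,p,.047))[:2])
nt=(150+277/4.444,130+175/4.444);ns=(220+(572-400)/4,165+237/4)
p,e=tri(T,nt,S,ns);print("nose tri",J(p),e)
print("tcp",J(np.array([.5571,.2549,.0563])))
E
```

```text
y 90 packer face x 78.0 mould edge [52.8 89.4] gap 25.200000000000003
y 55 packer face x 78.0 mould edge [24.3 55. ] gap 53.7
y 40 packer face x 78.5 mould edge [24.3 40.3] gap 54.2
y 25 packer face x 78.5 mould edge [24.3 25.6] gap 54.2
y 10 packer face x 78.0 mould edge [24.3 10.9] gap 53.7
[212.2 168.6] z.071 [ 65.7 116.   71. ] z.047 [ 72.4 117.2]
[211.  166.6] z.071 [ 72.3 118.1  71. ] z.047 [ 79.1 119.4]
[207.6 166.4] z.071 [ 75.1 127.5  71. ] z.047 [ 82.  128.9]
[181.6 172.4] z.071 [ 74.9 203.4  71. ] z.047 [ 81.8 206.4]
[183.  177.4] z.071 [ 59.7 202.4  71. ] z.047 [ 66.2 205.4]
[186.  178.8] z.071 [ 53.7 194.8  71. ] z.047 [ 60.1 197.7]
[209.8 173.8] z.071 [ 52.4 125.9  71. ] z.047 [ 58.8 127.3]
[212.4 172. ] z.071 [ 55.9 117.5  71. ] z.047 [ 62.3 118.8]
nose tri [ 63.3 117.4  68.6] 0.0027719410184114104
tcp [ 68.4 234.1  56.3]
```

apply_moves --targets '[{"linear": [0,-1.2,12],"twist": 0,"claw": 0},{"linear": [0,0,12],"twist": 0,"claw": 0},{"linear": [0,0,9.5],"twist": 0,"claw": 0},{"linear": [0,0,0],"twist": 0,"claw": 0},{"linear": [0,0,0],"twist": 0,"claw": 0}]'

```text
time: 6.03
tool_pos: [0.5556, 0.2544, 0.0217]
eef_rot: [-3.139, 0.0, 1.807]
ft_force: [-0.4, -0.3, -1.0]
finger_gap: 0.0173
gripper_force: 58.4
```

apply_moves --targets '[{"linear": [-5,0,0],"twist": 0,"claw": 0},{"linear": [-7,0,0],"twist": 0,"claw": 0},{"linear": [-7,0,0],"twist": 0,"claw": 0},{"linear": [-7,0,0],"twist": 0,"claw": 0},{"linear": [-4,0,0],"twist": 0,"claw": 0}]'

```text
time: 6.45
tool_pos: [0.5641, 0.2243, 0.0232]
eef_rot: [3.141, 0.0, 1.806]
ft_force: [0.4, -0.1, -1.0]
finger_gap: 0.0169
gripper_force: 58.4
```

apply_moves --targets '[{"linear": [-5,0,0],"twist": 0,"claw": 0},{"linear": [-7,0,0],"twist": 0,"claw": 0},{"linear": [-7,0,0],"twist": 0,"claw": 0},{"linear": [-7,0,0],"twist": 0,"claw": 0},{"linear": [-4,0,0],"twist": 0,"claw": 0}]'

```text
time: 6.87
tool_pos: [0.5708, 0.1954, 0.0228]
eef_rot: [-3.142, 0.0, 1.807]
ft_force: [-0.6, 0.0, -0.3]
finger_gap: 0.017
gripper_force: 58.4
```

apply_moves --targets '[{"linear": [-5,0,0],"twist": 0,"claw": 0},{"linear": [-7,0,0],"twist": 0,"claw": 0},{"linear": [-7,0,0],"twist": 0,"claw": 0},{"linear": [-7,0,0],"twist": 0,"claw": 0},{"linear": [-4,0,0],"twist": 0,"claw": 0}]'

```text
time: 7.28
tool_pos: [0.5778, 0.1663, 0.0228]
eef_rot: [3.142, 0.0, 1.807]
ft_force: [0.9, 0.0, -1.0]
finger_gap: 0.0173
gripper_force: 58.4
```

```bash
python3 - <<'E'
from station import ctrl
import cv2,numpy as np,pickle
d={n:ctrl.snapshot(n) for n in("scene","top")};pickle.dump(d,open("s2.pkl","wb"))
T,S=d["top"]["img"],d["scene"]["img"]
r=lambda a:cv2.resize(a,(400,400),interpolation=cv2.INTER_CUBIC)
cv2.imwrite("pics/s2.png",np.hstack([r(T[130:220,210:300]),r(S[165:265,190:290])]))
s=ctrl.state();print(s["tool_pos"],s["ft_force"])
E
```

```text
[0.57776361 0.16644284 0.02277888] [ 0.07197167  0.48123989 -0.60024869]
```

View pics/s2.png

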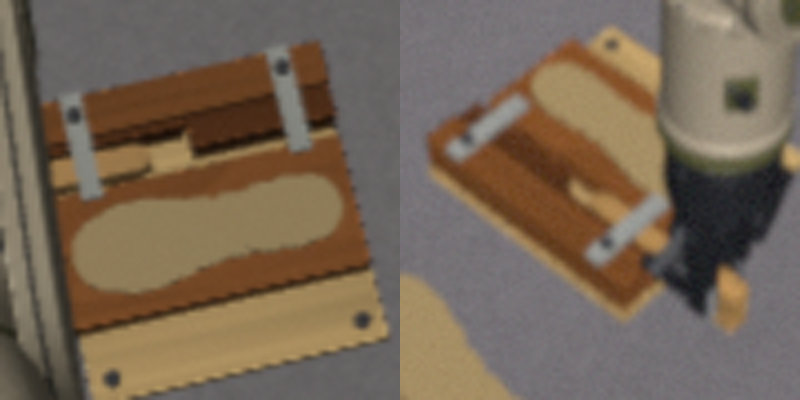

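The nose is in the gap under strip a, centred, tip at top crop (152,158), with the step end at (191,150). I'll compute the remaining distance.

```bash
python3 - <<'E'
import pickle
from h import *
d=pickle.load(open("s2.pkl","rb"));T=d["top"];S=d["scene"]
a=np.radians(13.8);X=np.array([np.cos(a),np.sin(a)]);Y=np.array([-X[1],X[0]]);O=np.array([.5465,.0112])
J=lambda p:(np.array([(p[:2]-O)@X,(p[:2]-O)@Y,p[2]])*1e3).round(1)
c=lambda x,y:(210+x/4.444-.4,130+y/4.444-.4);s=lambda x,y:(190+(x-400)/4-.4,165+y/4-.4)
print("nose",J(plane(T,c(152,158),.037)),"scene",J(plane(S,s(571,185),.037)))
print("nose tri",J(tri(T,c(152,158),S,s(571,185))[0]))
print("step base",J(plane(T,c(191,153),.012)),"step top",J(plane(T,c(185,126),.042)),J(plane(T,c(189,147),.012)))
print("tcp",J(np.array([.5778,.1664,.0228])))
E
```

```text
nose [64.1 25.1 37. ] scene [67.6  5.2 37. ]
nose tri [67.6 17.7 44. ]
step base [68.1 -2.  12. ] step top [78.9 -0.8 42. ] [72.5 -1.6 12. ]
tcp [ 67.4 143.3  22.8]
```

apply_moves --targets '[{"linear": [-5,0,0],"twist": 0,"claw": 0},{"linear": [-6,0,0],"twist": 0,"claw": 0},{"linear": [-5,0,0],"twist": 0,"claw": 0},{"linear": [-4,0,0],"twist": 0,"claw": 0},{"linear": [0,0,0],"twist": 0,"claw": 0}]'

```text
time: 7.8
tool_pos: [0.5825, 0.147, 0.0228]
eef_rot: [3.142, 0.0, 1.807]
ft_force: [-0.2, 0.8, -0.6]
finger_gap: 0.0172
gripper_force: 58.4
```

```bash
python3 - <<'E'
from station import ctrl
import cv2,numpy as np,pickle
d={n:ctrl.snapshot(n) for n in("scene","top")};pickle.dump(d,open("s3.pkl","wb"))
T,S=d["top"]["img"],d["scene"]["img"]
r=lambda a,f:cv2.resize(a,None,fx=f,fy=f,interpolation=cv2.INTER_CUBIC)
cv2.imwrite("pics/s3.png",np.hstack([r(T[145:185,215:265],8),r(S[185:225,215:265],8)]))
s=ctrl.state();print(s["tool_pos"],s["ft_force"])
E
```

```text
[0.58229978 0.14766001 0.02279731] [ 0.14198293  0.58837766 -0.64899083]
```

View pics/s3.png

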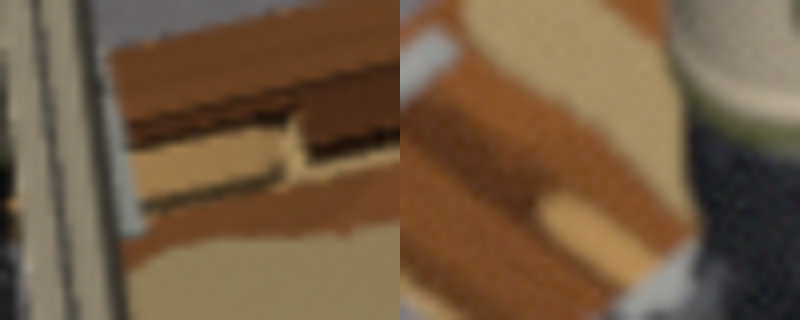

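The nose tip is at top crop (290,145), just short of the step end at about (305,155). Readings put it roughly 6–8 mm from jig y 0. I'll go 2 mm further, lower onto the bed and release.

apply_moves --targets '[{"linear": [-2,0,0],"twist": 0,"claw": 0},{"linear": [0,0,1],"twist": 0,"claw": 0},{"linear": [0,0,0.7],"twist": 0,"claw": 0},{"linear": [0,0,0],"twist": 0,"claw": 0},{"linear": [0,0,0],"twist": 0,"claw": 0}]'

```text
time: 8.32
tool_pos: [0.5826, 0.146, 0.0209]
eef_rot: [-3.141, -0.0, 1.807]
ft_force: [0.5, 0.6, -1.4]
finger_gap: 0.0172
gripper_force: 58.4
```

apply_moves --targets '[{"linear": [0,0,0.6],"twist": 0,"claw": 0},{"linear": [0,0,0],"twist": 0,"claw": 0},{"linear": [0,0,0.4],"twist": 0,"claw": 0},{"linear": [0,0,0],"twist": 0,"claw": 0},{"linear": [0,0,0],"twist": 0,"claw": 0}]'

```text
time: 8.73
tool_pos: [0.5828, 0.1461, 0.0207]
eef_rot: [3.141, -0.0, 1.807]
ft_force: [-3.3, 0.0, 4.7]
finger_gap: 0.0171
gripper_force: 59.5
```

Bed contact. Release, then rise straight up.

apply_moves --targets '[{"linear": [0,0,0],"twist": 0,"claw": 0.3},{"linear": [0,0,0],"twist": 0,"claw": 0.45},{"linear": [0,0,0],"twist": 0,"claw": 0.45},{"linear": [0,0,0],"twist": 0,"claw": 0.45},{"linear": [0,0,0],"twist": 0,"claw": 0.45}]'

```text
time: 9.15
tool_pos: [0.5827, 0.1458, 0.0199]
eef_rot: [-3.141, 0.0, 1.807]
ft_force: [-0.5, -1.2, -0.4]
finger_gap: 0.0386
gripper_force: 0.0
```

apply_moves --targets '[{"linear": [0,0,-10],"twist": 0,"claw": 0.45},{"linear": [0,0,-25],"twist": 0,"claw": 0.45},{"linear": [0,0,-30],"twist": 0,"claw": 0.45},{"linear": [0,0,-30],"twist": 0,"claw": 0.45},{"linear": [0,0,-30],"twist": 0,"claw": 0.45}]'

```text
time: 9.57
tool_pos: [0.5825, 0.1458, 0.1471]
eef_rot: [3.141, -0.0, 1.807]
ft_force: [0.6, 0.4, -0.8]
finger_gap: 0.0386
gripper_force: 0.0
```

apply_moves --targets '[{"linear": [-19.4,-29.4,0],"twist": 0,"claw": 0},{"linear": [-19.4,-29.4,0],"twist": 0,"claw": 0},{"linear": [-19.4,-29.4,0],"twist": 0,"claw": 0},{"linear": [-19.4,-29.4,0],"twist": -0.3,"claw": 0},{"linear": [-19.4,-29.4,0],"twist": 0,"claw": 0}]'

```text
time: 9.98
tool_pos: [0.4616, 0.0162, 0.1458]
eef_rot: [3.141, 0.0, 1.813]
ft_force: [0.3, -1.6, -0.1]
finger_gap: 0.0002
gripper_force: 0.0
```

apply_moves --targets '[{"linear": [0,0,20],"twist": 0,"claw": 0},{"linear": [0,0,25],"twist": 0,"claw": 0},{"linear": [0,0,25],"twist": 0,"claw": 0},{"linear": [0,0,20],"twist": 0,"claw": 0},{"linear": [0,0,0],"twist": 0,"claw": 0}]'

```text
time: 10.4
tool_pos: [0.4594, 0.0171, 0.0516]
eef_rot: [-3.136, -0.002, 1.812]
ft_force: [-0.7, -0.6, -1.0]
finger_gap: 0.0003
gripper_force: 0.0
```

```bash
python3 - <<'E'
from station import ctrl
import cv2,numpy as np,pickle
d={n:ctrl.snapshot(n) for n in("scene","top")};pickle.dump(d,open("s4.pkl","wb"))
T,S=d["top"]["img"],d["scene"]["img"]
r=lambda a,f:cv2.resize(a,(400,400),interpolation=cv2.INTER_CUBIC)
cv2.imwrite("pics/s4.png",np.hstack([r(T[135:225,205:295],4),r(S[165:255,200:290],4)]))
s=ctrl.state();print(s["tool_pos"],s["eef_rot"],s["finger_gap"])
E
```

```text
[0.46225802 0.01706492 0.05541882] [-3.14042532e+00 -4.24319590e-04  1.81245510e+00] 0.00033335645446165883
```

View pics/s4.png

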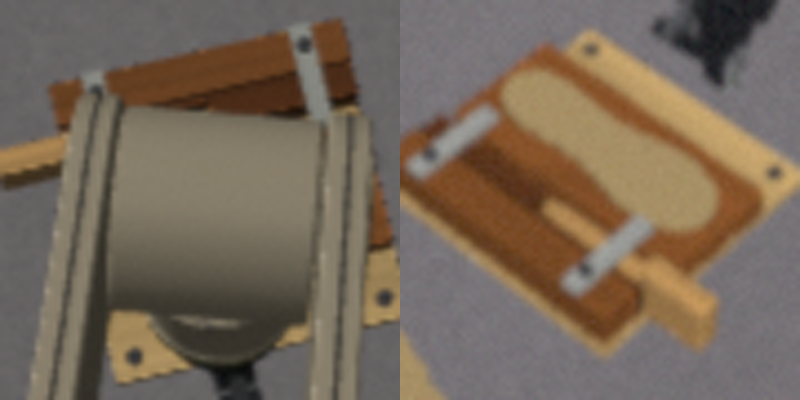

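The scene view shows the spacer upright in the gap under strip a, nose at (548,208), handle outside at (680,310). The closed fingers are at (690,60), in front of the mould. Descend and push.

apply_moves --targets '[{"linear": [0,0,14],"twist": 0,"claw": 0},{"linear": [0,0,14],"twist": 0,"claw": 0},{"linear": [0,0,9],"twist": 0,"claw": 0},{"linear": [0,0,0],"twist": 0,"claw": 0},{"linear": [0,0,0],"twist": 0,"claw": 0}]'

```text
time: 10.92
tool_pos: [0.4631, 0.0171, 0.019]
eef_rot: [3.141, 0.0, 1.813]
ft_force: [0.1, -0.1, -0.8]
finger_gap: -0.0002
gripper_force: 0.0
```

apply_moves --targets '[{"linear": [0,5,0],"twist": 0,"claw": 0},{"linear": [0,6,0],"twist": 0,"claw": 0},{"linear": [0,5,0],"twist": 0,"claw": 0},{"linear": [0,4,0],"twist": 0,"claw": 0},{"linear": [0,2,0],"twist": 0,"claw": 0}]'

```text
time: 11.33
tool_pos: [0.4852, 0.0225, 0.0186]
eef_rot: [3.141, 0.0, 1.813]
ft_force: [-0.2, -0.1, 0.8]
finger_gap: -0.0001
gripper_force: 0.0
```

apply_moves --targets '[{"linear": [0,1.5,0],"twist": 0,"claw": 0},{"linear": [0,1.5,0],"twist": 0,"claw": 0},{"linear": [0,1.5,0],"twist": 0,"claw": 0},{"linear": [0,1.5,0],"twist": 0,"claw": 0},{"linear": [0,1,0],"twist": 0,"claw": 0}]'

```text
time: 11.75
tool_pos: [0.4904, 0.024, 0.0179]
eef_rot: [-3.14, -0.0, 1.812]
ft_force: [-2.5, 0.4, 2.6]
finger_gap: 0.0001
gripper_force: 1.5
```

apply_moves --targets '[{"linear": [0,1,0],"twist": 0,"claw": 0},{"linear": [0,1,0],"twist": 0,"claw": 0},{"linear": [0,1,0],"twist": 0,"claw": 0},{"linear": [0,1,0],"twist": 0,"claw": 0},{"linear": [0,1,0],"twist": 0,"claw": 0}]'

```text
time: 12.17
tool_pos: [0.4956, 0.0252, 0.018]
eef_rot: [-3.141, -0.0, 1.812]
ft_force: [-1.0, 0.4, 0.7]
finger_gap: 0.0002
gripper_force: 0.9
```

apply_moves --targets '[{"linear": [0,0.5,0],"twist": 0,"claw": 0},{"linear": [0,0.5,0],"twist": 0,"claw": 0},{"linear": [0,0.5,0],"twist": 0,"claw": 0},{"linear": [0,0.5,0],"twist": 0,"claw": 0},{"linear": [0,0,0],"twist": 0,"claw": 0}]'

```text
time: 12.58
tool_pos: [0.4965, 0.0253, 0.0179]
eef_rot: [-3.139, -0.0, 1.813]
ft_force: [-7.5, -2.4, 4.2]
finger_gap: -0.0001
gripper_force: 4.2
```

apply_moves --targets '[{"linear": [0,0.4,0],"twist": 0,"claw": 0},{"linear": [0,0.4,0],"twist": 0,"claw": 0},{"linear": [0,0.4,0],"twist": 0,"claw": 0},{"linear": [0,0,0],"twist": 0,"claw": 0},{"linear": [0,0,0],"twist": 0,"claw": 0}]'

```text
time: 13.0
tool_pos: [0.4967, 0.0253, 0.0179]
eef_rot: [-3.137, -0.0, 1.813]
ft_force: [-13.8, -3.4, 11.3]
finger_gap: -0.0003
gripper_force: 7.3
```

```bash
python3 - <<'E'
from station import ctrl
import cv2,numpy as np,pickle
d={n:ctrl.snapshot(n) for n in("scene","top")};pickle.dump(d,open("s5.pkl","wb"))
T,S=d["top"]["img"],d["scene"]["img"]
r=lambda a,f:cv2.resize(a,(400,400),interpolation=cv2.INTER_CUBIC)
cv2.imwrite("pics/s5.png",np.hstack([r(T[135:225,205:295],4),r(S[165:255,200:290],4)]))
s=ctrl.state();print(s["tool_pos"],s["ft_force"],s["ft_torque"])
E
```

```text
[0.49670554 0.02530164 0.01786419] [-13.11124071  -5.21930127  10.59826401] [-0.67228348  1.9773843  -0.03155527]
```

View pics/s5.png

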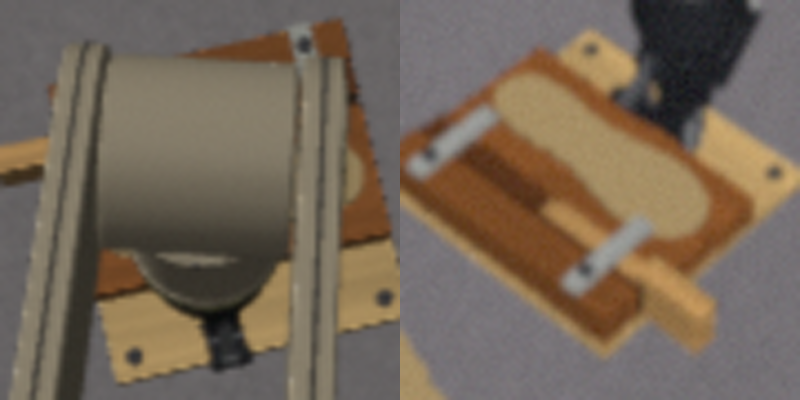

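The spacer has not moved and the mould now covers the gap, flush with the spacer in the scene view. The arm has stalled at about 14 N. I'll check squareness from the mould's front lower edge in both views.

```bash
python3 - <<'E'
import pickle
from h import *
a=np.radians(13.8);X=np.array([np.cos(a),np.sin(a)]);Y=np.array([-X[1],X[0]]);O=np.array([.5465,.0112])
def proj(s,p):
    q=s["pose"][:3,:3].T@(p-s["pose"][:3,3]);q=s["camera_matrix"]@q;return q[:2]/q[2]
def prof(s,y,z,x0,x1):
    g=cv2.GaussianBlur(s["img"],(0,0),.6).astype(np.float32).sum(2)/3
    xs=np.arange(x0,x1,.5);uv=np.array([proj(s,np.array([*(O+X*x/1e3+Y*y/1e3),z])) for x in xs],np.float32)
    v=cv2.remap(g,uv[:,0].reshape(1,-1),uv[:,1].reshape(1,-1),cv2.INTER_CUBIC).ravel()
    gr=np.gradient(v);i=gr.argmin();w=slice(max(0,i-4),i+5);q=np.clip(-gr[w],0,None);return round(float((xs[w]*q).sum()/q.sum()),1),round(float(gr.min()),1)
for f in("s0","s5"):
    d=pickle.load(open(f+".pkl","rb"))
    print(f,"top front(z12)",[(y,*prof(d["top"],y,.012,-70,-10)) for y in(-95,-85,-75,-65,85,90,95)])
    print(f,"scene front top edge(z36)",[(y,*(prof(d["scene"],y,.036,-70,-10))) for y in(-90,-80,-70,70,80,90)])
    print(f,"scene bed front edge(z12)",[(y,*(prof(d["scene"],y,.012,-84,-60))) for y in(-80,80)])
E
```

```text
s0 top front(z12) [(-95, -37.8, -7.5), (-85, -37.2, -7.6), (-75, -36.8, -7.1), (-65, -37.8, -7.0), (85, -37.8, -7.5), (90, -37.8, -8.0), (95, -37.1, -7.0)]
s0 scene front top edge(z36) [(-90, -41.5, -1.8), (-80, -40.5, -2.5), (-70, -60.2, -3.4), (70, -37.0, -3.2), (80, -39.5, -4.3), (90, -41.5, -3.2)]
s0 scene bed front edge(z12) [(-80, -76.4, -2.1), (80, -78.6, -3.3)]
s5 top front(z12) [(-95, -31.9, -7.5), (-85, -31.2, -7.1), (-75, -31.1, -6.8), (-65, -32.1, -2.7), (85, -28.7, -7.3), (90, -29.0, -6.7), (95, -28.3, -7.4)]
s5 scene front top edge(z36) [(-90, -37.2, -1.7), (-80, -35.7, -2.9), (-70, -60.2, -3.5), (70, -30.0, -3.1), (80, -30.0, -3.7), (90, -32.4, -3.9)]
s5 scene bed front edge(z12) [(-80, -76.4, -2.0), (80, -78.7, -3.1)]
```

apply_moves --targets '[{"linear": [0,0,-1],"twist": 0,"claw": 0},{"linear": [0,0.4,0],"twist": 0,"claw": 0},{"linear": [0,0.4,0],"twist": 0,"claw": 0},{"linear": [0,0.4,0],"twist": 0,"claw": 0},{"linear": [0,0,0],"twist": 0,"claw": 0}]'

```text
time: 13.52
tool_pos: [0.4977, 0.0251, 0.018]
eef_rot: [-3.136, 0.0, 1.812]
ft_force: [-9.4, -7.1, 0.9]
finger_gap: -0.0001
gripper_force: 5.1
```

```bash
cat > m.py <<'E'
import pickle,sys
from h import *
from station import ctrl
a=np.radians(13.8);X=np.array([np.cos(a),np.sin(a)]);Y=np.array([-X[1],X[0]]);O=np.array([.5465,.0112])
def proj(s,p):
    q=s["pose"][:3,:3].T@(p-s["pose"][:3,3]);q=s["camera_matrix"]@q;return q[:2]/q[2]
def prof(s,y,z,x0,x1,sg):
    g=cv2.GaussianBlur(s["img"],(0,0),.6).astype(np.float32).sum(2)/3
    xs=np.arange(x0,x1,.5);uv=np.array([proj(s,np.array([*(O+X*x/1e3+Y*y/1e3),z])) for x in xs],np.float32)
    v=cv2.remap(g,uv[:,0].reshape(1,-1),uv[:,1].reshape(1,-1),cv2.INTER_CUBIC).ravel()
    gr=sg*np.gradient(v);i=gr.argmax();w=slice(max(0,i-4),i+5);q=np.clip(gr[w],0,None);return round(float((xs[w]*q).sum()/q.sum()),1)
f=lambda s,ys,*k:[prof(s,y,*k) for y in ys]
def rep(n,d):
    T=d["top"];print(n,"front -y",f(T,(-95,-90,-85,-80,-75),.012,-70,-10,-1),"+y",f(T,(80,85,90,95),.012,-70,-10,-1),
    "bed front",f(T,(-90,-80,-70),.012,-100,-75,1),f(T,(70,80,90),.012,-100,-75,1),
    "handle far edge z52",f(T,(110,120,130,140),.052,65,100,-1),"near z0.052",f(T,(110,120,130,140),.052,40,68,1))
if len(sys.argv)>1:
    d={n:ctrl.snapshot(n) for n in("scene","top")};pickle.dump(d,open(sys.argv[1]+".pkl","wb"))
    for n in("s0","s5",sys.argv[1]): rep(n,pickle.load(open(n+".pkl","rb")))
    s=ctrl.state();print(s["tool_pos"],s["ft_force"],s["time"])
E
python3 m.py s6
```

```text
s0 front -y [-37.8, -37.5, -37.2, -37.8, -36.8] +y [-37.4, -37.8, -37.8, -37.1] bed front [-83.8, -83.6, -83.1] [-83.4, -84.0, -84.2] handle far edge z52 [69.4, 78.3, 74.5, 95.9] near z0.052 [47.2, 63.5, 56.3, 41.8]
s5 front -y [-31.9, -31.5, -31.2, -31.5, -31.1] +y [-28.7, -28.7, -29.0, -28.3] bed front [-83.8, -83.6, -83.1] [-83.4, -84.6, -84.2] handle far edge z52 [77.7, 79.7, 78.9, 78.7] near z0.052 [57.0, 61.7, 61.4, 62.2]
s6 front -y [-28.9, -28.2, -29.4, -29.1, -29.7] +y [-28.6, -28.6, -28.9, -28.3] bed front [-83.8, -83.6, -83.1] [-83.4, -84.7, -84.2] handle far edge z52 [77.4, 79.7, 78.8, 78.4] near z0.052 [60.1, 61.6, 61.3, 61.8]
[0.49771626 0.0251473  0.01801211] [-8.69967437 -7.010337    1.15544199] 13.6167
```

The mould is now square, with its front face at -29 mm at both ends, exactly 79-18-90. The handle is parallel, its faces at 61 and 79 mm. I'll press slightly more and re-check before handing in.

apply_moves --targets '[{"linear": [0,0.4,0],"twist": 0,"claw": 0},{"linear": [0,0.4,0],"twist": 0,"claw": 0},{"linear": [0,0,0],"twist": 0,"claw": 0},{"linear": [0,0,0],"twist": 0,"claw": 0},{"linear": [0,0,0],"twist": 0,"claw": 0}]'

```text
time: 14.03
tool_pos: [0.4978, 0.0252, 0.018]
eef_rot: [-3.135, 0.0, 1.812]
ft_force: [-13.6, -8.4, 5.6]
finger_gap: 0.0002
gripper_force: 7.3
```

```bash
python3 m.py s7 | tail -2
```

```text
s7 front -y [-28.9, -28.2, -29.4, -29.1, -29.7] +y [-28.6, -28.6, -28.9, -28.3] bed front [-83.8, -83.6, -83.1] [-83.4, -84.6, -84.2] handle far edge z52 [77.6, 76.7, 78.9, 78.4] near z0.052 [60.2, 61.6, 61.3, 61.8]
[0.4977594  0.02516936 0.01795488] [-12.83747786  -8.10593236   6.09517572] 14.1333
```

```bash
python3 -c "
from station import ctrl
print(ctrl.hand_in())"
```

```text
the job is handed in; nothing more can be done
None
```

I handed the job in at about 14 s: the spacer is in the wide gap with its nose about 4–7 mm short of jig y 0, and the closed fingers are holding the mould against it at about 15 N, square to within about 0.2°.

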